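Dock the cordless lamp on its stand and switch it on

TASK

Pick up the lamp head by its handle and put it back on its wooden stand by the window: bring the spigot inside the shade down on the socket block, sweep it about in a small spiral until it drops into the hole the shade hides, and leave the head fully home and upright, without dropping it. When it is home and you have let go, press the push-push switch on the stand's foot, and check that it ended up latched down (on), not sprung back. Leave the other things on the trunk lid where they are.

Things in the scene. Friction and masses are not known exactly. Their poses are not given: they have to be found in the camera images.
- lamp: loose head of a cordless table lamp, 0.24 to 0.38 kg: white round shade, open below, wall 3 mm, 128 mm across at the rim, 72 mm high, with a grey carrying handle on the crown; 108 mm tall in all. It starts standing on its rim. Origin: centre of the rim plane; z up through the handle, x along the handle. Inner radius at least 51 mm from the rim up to the spigot's shoulder
- lamp_handle (a point): middle of the handle's grip bar, on the lamp's axis 98 mm above the rim plane. The bar is 60 mm long (lamp's x), 14 mm thick (lamp's y) and 20 mm high, its underside 16 mm above the shade's crown; take it from above with the fingers across the thickness
- lamp_spigot (a point): tip of the steel charging spigot that points down on the lamp's axis inside the shade, hidden by it: 8 mm above the rim plane. The spigot has a diameter of 16 mm, tapered over its last 3 mm to 12 mm, and is 22 mm long up to its shoulder, a flat collar of diameter 35 mm (30 mm above the rim plane)
- stand: the lamp's wooden stand, does not move: flat foot 230 mm long (its y), 110 mm wide (its x), 26 mm thick, a shallow pen tray in the middle. At its +y end a turned post carries a square wooden socket block, at its -y end is the switch. Origin: centre of the foot's underside. The head is fully home, shoulder on the block, when its rim plane is 100 mm above the foot's underside
- stand_post (a point): the post's axis (60 mm from the foot's centre, to +y) at the level of the socket block's flat top, 130 mm above the foot's underside. Block 56 x 56 x 32 mm, in its middle one upright blind hole, diameter 18 mm, 25 deep, mouth chamfered 1 mm. The block was set on by hand: its middle and hole lie up to 5 mm off this point along each of the stand's x and y; under the shade it must be felt for
- switch (a joint): how far the push-push switch's button is pressed (m): 0 = off, raised, as at the start; right down 0.0124 (hard stop); let go from there it rises and stays latched at 0.0075 to 0.008 = on. A press short of about 0.012 can spring back to 0; another full press when on releases it to 0. It takes about 1.5 N at first, 3 N near the bottom, and then the stop
- switch_top (a point): centre of the top of the switch's round grey button, diameter 29 mm, in a black collar of diameter 46 mm whose top is 32 mm above the foot's underside. It lies 75 mm from the foot's centre to -y, 135 mm from the post's axis. The button's top is 50 mm above the foot's underside when off, 42 when on, 37.6 right down. Press straight down, slowly (under 0.05 m/s)
- tin: stainless steel pencil tin with a ribbed twist cap, upright, diameter 62 mm (cap 66), 180 mm tall; a bystander. Origin: centre of its underside
- car: red plastic toy car, 100 mm long, 44 wide, 47 high, on its wheels; a bystander. Origin: under its middle, x along its length
- tumbler: glass tumbler, upright, about 68 mm across, 95 mm tall; a bystander among the lamp's parts. Origin: centre of its underside
- top: wooden spinning top stood on its flat crown, steel tip up, diameter 55 mm, 73 mm tall; a bystander. Origin: centre of its underside
- geometry_tin: flat aluminium geometry-set tin, 75 x 165 x 22 mm; a bystander. Origin: centre of its underside, y along its length
Not all that is in view belongs to the job. What is meant by the lamp is not red, and is the larger of those in its own colour.

How it is judged:
By the outcome, as a careful person would: the job done as asked, in the order asked, and still so for the second after the job is handed in, with the robot touching nothing.
It also fails if it takes over 64 s, if anything falls off the work surface, if the arm or the gripper's body presses on something with over 40 N, if the wrist force passes 120 N, or if a joint passes its speed limit or range.

ROBOT

A 7-joint arm with a two-finger parallel gripper is mounted at the origin on the work surface. World frame = base frame: x ahead of the robot, y to its left, z up, the work surface at z = 0. Lengths are in m, angles in rad, forces in N, time in s.
With the tool pointing down it reaches from about 0.4 to 0.85 m from the base axis. Payload 10.4 kg.
Tool frame: the origin (TCP) lies at the very end of the fingers, on their centre line; the grasp point (between the pads) lies manip.grasp_offset behind it (manip.grasp_offset is the distance from the TCP to the grasp point, in m); z points along the fingers, x is the direction in which the jaws open and shut, and the axes are right-handed (so a half turn about z gives the same grasp; the last joint's range is limited). The gripper opens to 85 mm and grips with 20 to 120 N. Pads are 22 mm wide; open, the fingers measure 114 mm over their backs; the gripper's body (76 mm by 85 mm) begins 54 mm behind the grasp point. The pads swing forward as they close: fully open they stand 13 mm farther back than shut.
Start: joints at [-1.329, 0.332, -0.065, 1.46, 0.022, 1.35, -0.088], TCP at [0.164, 0.603, 0.231] pointing down, gripper open.
Joint ranges: [-2.6, 2.6], [-0.5, 2.12], [-1.47, 1.34], [0.16, 2.42], [-1.27, 4.41], [0.06, 2.06], [-2.6, 2.6]. Speed limits (rad/s): [2.22, 2.22, 2.79, 2.79, 3.14, 3.14, 3.14].

INTERFACE

Orientations are given as a unit quaternion [x, y, z, w].
In Python, from workcell import manip gives the robot as it stands.
- The arm moves only by the shell command python3 -m crank 'ROWS' [FORCE]. ROWS is JSON, a list that holds one entry, the list of rows, each a list of 7 numbers: the shift along the world's x, y, z in units of 60 mm (1.0 is 60 mm), then the turn, a rotation vector about the world's x, y, z in units of 5 degrees (1.0 is 5 degrees), then the finger opening in mm, from 0 to 85.4. A call has 1 to 8 rows; each row shifts and turns the commanded pose from where the row before left it; what a row does not reach is not made up. A row lasts 1/8 s, in which the tool goes at most 62.5 mm and 10.7 degrees, less where a joint would pass 70% of its speed; a pose out of reach is approached as far as the arm can. A call is refused whole if a number of a shift passes 1 or a number of a turn 1, either way. A call with a gripper value outside its range is refused whole. The fingers move at their own pace and stop on an object; FORCE is the grip in N (left out, the last holds). Time passes only in rows, so rows that do not move let the fingers close. It gives the time, the measured TCP pose, the force and the opening at its end, in the units of the state.
- manip.get_obs(): the state, without advancing time (a new reading comes with each control period).
- manip.camera(name): name is "side" or "top" or "wrist"; returns (picture, depth): 384x512x3 uint8, blue, green, red; 384x512 float32, m along the optical axis (not along the pixel's ray), 0 where there is no reading.
- manip.get_calibration(name): a dict with "fx", "fy", "cx", "cy" (pixels), "k1" (the pictures are not rectified: a ray, as slopes to the right and down, at radius r is drawn at 1 + k1 r^2 times it, then the intrinsics apply), "rvec" (rotation vector, rad) and "tvec" (3), from world to camera coordinates, as OpenCV has them; the wrist camera has in their place "T_tool_cam" (4x4, takes a point from camera to tool coordinates, whose origin is the TCP and whose axes are the tool frame's). Camera axes: x right, y down, z forward; pixel columns grow to the right and rows downward; lengths in m; the calibration is good to about 2 mm. A picture is of the moment at which its call begins: read the wrist's pose just before it. get_calibration takes no time and is no camera call.
- manip.hand_in(): hands the job in, once; it reports no verdict.
The state is a dict: "clock": time; "joint_pos": joint angles; "joint_velocities": joint speeds; "tau": joint torques, N m; "position": TCP position; "ee_rot": TCP orientation; "ft_force": force on the tool from outside, world axes, zero at the start; "torque": the same for the moment, N m; "grip_width": opening from 0.0 (shut) to 1.0 (fully open).
Only numpy, scipy, OpenCV 4.12 (cv2) and the standard library are available. Lean on these libraries where they do the work, as an engineer would, in place of code of your own. Each camera call takes 0.05 s, during which the arm holds its last target.

## Working session

There is one attempt and no reset: what is moved stays moved. The work goes in short steps, Python scripts to look and compute and a shell command to move; the robot and the scene stay as the last step left them, time stands still between calls to the robot, and variables do not carry over. Pictures are saved under pics/ and viewed, and the job is handed in when it is done.

```bash
ls; mkdir -p pics
python3 - <<'E'
from workcell import manip
import cv2
print(manip.get_obs()); print(manip.grasp_offset)
for n in("top","side","wrist"):
    p,d=manip.camera(n); cv2.imwrite(f"pics/{n}0.png",p)
    import numpy as np; np.save(f"pics/{n}0.npy",d)
    print(n,manip.get_calibration(n))
E
```

```text
pics
{'clock': 0.0, 'joint_pos': array([-1.32859472,  0.3328698 , -0.06470337,  1.46093185,  0.02162033,
        1.34991415, -0.08846142]), 'joint_velocities': array([ 0.00105227,  0.00113212,  0.00053327,  0.00051592,  0.00099505,
       -0.00042148, -0.00060254]), 'tau': array([ 7.18070332e-04, -6.25462031e+01,  4.95810597e-02, -3.91592610e+01,
        1.62043667e-02,  1.03552974e-02, -3.24594248e-05]), 'position': array([0.16348528, 0.60284969, 0.23052176]), 'ee_rot': array([ 7.94245701e-01,  6.07596295e-01, -5.39734684e-04,  4.66585445e-04]), 'ft_force': array([-0.0154327 , -0.00412328,  0.11964673]), 'torque': array([-0.02708472, -0.05721003, -0.01656088]), 'grip_width': 1.0024793326778476}
0.0187
top {'fx': 354.3873934493597, 'fy': 354.3873934493597, 'cx': 252.72175176828227, 'cy': 187.60477018498364, 'k1': -0.025299015797127716, 'rvec': array([ 2.11679085, -2.10940493,  0.19257437]), 'tvec': array([-0.05562057,  0.58931424,  0.83020362])}
side {'fx': 388.37629140934473, 'fy': 388.37629140934473, 'cx': 253.73472263597282, 'cy': 199.13732763668705, 'k1': 0.04107306502828693, 'rvec': array([ 0.23721836, -2.81891223,  1.15858602]), 'tvec': array([0.55625843, 0.1883618 , 0.99341635])}
wrist {'fx': 316.7352391701923, 'fy': 316.7352391701923, 'cx': 248.6727160353347, 'cy': 191.56185206897916, 'k1': 0.017963150327068238, 'T_tool_cam': array([[ 9.99999794e-01, -5.07444411e-04, -3.94168242e-04,
         1.37775330e-03],
       [ 5.99251763e-04,  9.57894587e-01,  2.87119491e-01,
        -7.35140560e-02],
       [ 2.31874444e-04, -2.87119668e-01,  9.57894693e-01,
        -1.42552992e-01],
       [ 0.00000000e+00,  0.00000000e+00,  0.00000000e+00,
         1.00000000e+00]])}
```

View pics/top0.png

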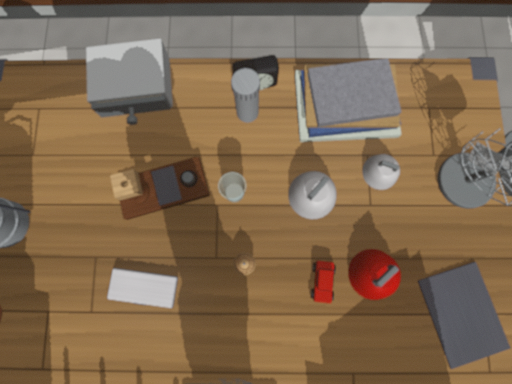

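View pics/side0.png

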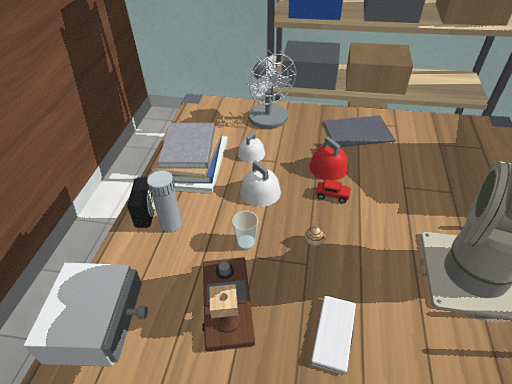

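View pics/wrist0.png

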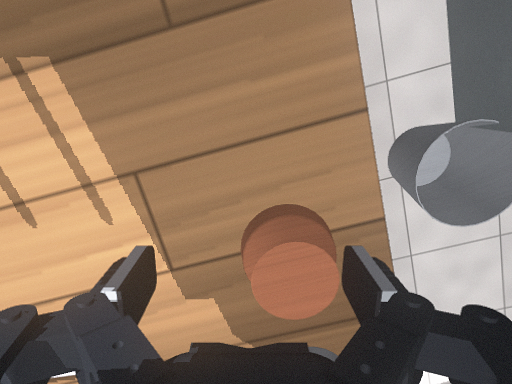

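In the top picture there are three lamp heads: large white (313,195), small white (381,171), red (374,274). The one meant is not red and is the larger of the white pair, so (313,195). I'll confirm it in a crop and measure.

```bash
cat > h.py <<'E'
import numpy as np, cv2
from scipy.spatial.transform import Rotation as R
from workcell import manip
def cloud(n,d,obs=None):
    c=manip.get_calibration(n); K=np.array([[c['fx'],0,c['cx']],[0,c['fy'],c['cy']],[0,0,1.]])
    h,w=d.shape; v,u=np.mgrid[:h,:w]
    uv=np.stack([u,v],-1).reshape(-1,1,2).astype(float)
    xy=cv2.undistortPointsIter(uv,K,np.array([c['k1'],0,0,0.]),None,None,(3,40,1e-9)).reshape(h,w,2)
    P=np.concatenate([xy*d[...,None],d[...,None]],-1)
    if 'rvec' in c:
        M=cv2.Rodrigues(c['rvec'])[0]; W=(P-c['tvec'])@M
    else:
        T=c['T_tool_cam']; W=P@T[:3,:3].T+T[:3,3]
        W=W@R.from_quat(obs['ee_rot']).as_matrix().T+obs['position']
    W[d==0]=np.nan
    return W
def proj(n,p):
    c=manip.get_calibration(n);K=np.array([[c['fx'],0,c['cx']],[0,c['fy'],c['cy']],[0,0,1.]])
    return cv2.projectPoints(np.atleast_2d(p).astype(float),c['rvec'],c['tvec'],K,np.array([c['k1'],0,0,0.]))[0][:,0]
E
python3 - <<'E'
from h import *
p=cv2.imread("pics/top0.png");W=cloud("top",np.load("pics/top0.npy"))
def q(n,u,v): print(n,np.round(W[v,u],4))
q('lamp',313,195);q('small',381,171);q('red',374,274);q('block',125,184);q('switch',188,178);q('tumbler',233,186);q('top',246,265);q('tin',246,80);q('car',324,282);q('geo',142,288);q('table',250,330);q('foot',170,205);q("box",125,75)
a=cv2.resize(p[140:310,280:420],None,fx=5,fy=5,interpolation=2)[:600]
b=cv2.resize(p[140:230,100:220],None,fx=6,fy=6,interpolation=2)
cv2.imwrite("pics/c1.png",cv2.resize(p[150:240,270:410],None,fx=5.5,fy=5.5,interpolation=2));cv2.imwrite("pics/c2.png",b)
E
```

```text
lamp [ 0.5622 -0.1958  0.1075]
small [ 0.6336 -0.3781  0.0548]
red [ 0.3804 -0.3396  0.072 ]
block [0.5874 0.2498 0.1086]
switch [0.6153 0.1113 0.051 ]
tumbler [ 6.04e-01 -4.00e-04  5.50e-03]
top [ 0.3998 -0.0383  0.0583]
tin [ 0.8169 -0.0386  0.18  ]
car [ 0.3604 -0.2258  0.0488]
geo [0.3414 0.2208 0.0234]
table [ 0.2404 -0.0477 -0.0006]
foot [0.5497 0.1606 0.024 ]
box [0.8816 0.2802 0.0885]
```

View pics/c1.png

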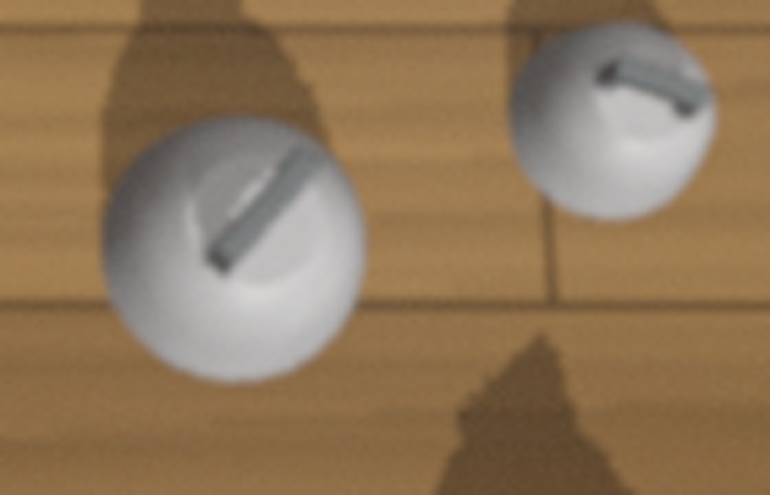

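View pics/c2.png

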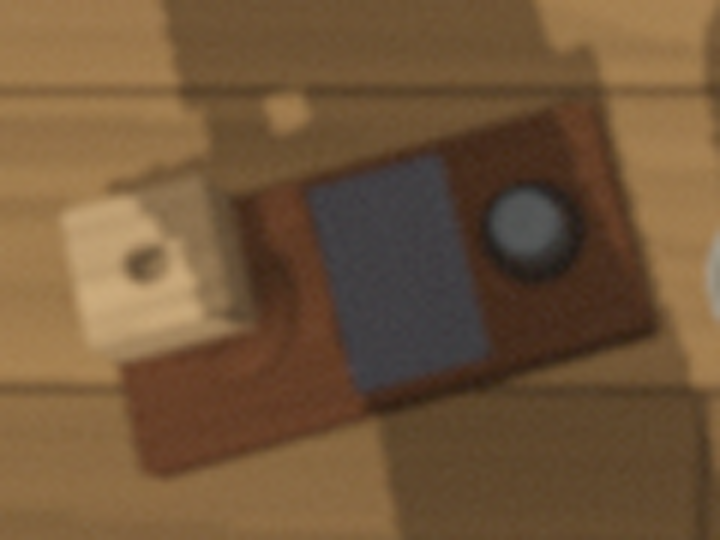

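Run:
```python
from h import *
from scipy.optimize import least_squares
W=cloud("top",np.load("pics/top0.npy"))
def sub(W,c,r,z0,z1):
    m=(np.hypot(W[...,0]-c[0],W[...,1]-c[1])<r)&(W[...,2]>z0)&(W[...,2]<z1); return W[m]
def ray(n,u,v,z):
    c=manip.get_calibration(n);K=np.array([[c['fx'],0,c['cx']],[0,c['fy'],c['cy']],[0,0,1.]])
    x=cv2.undistortPointsIter(np.array([[[u,v]]],float),K,np.array([c['k1'],0,0,0.]),None,None,(3,40,1e-9)).ravel()
    M=cv2.Rodrigues(c['rvec'])[0];o=-M.T@c['tvec'];d=M.T@np.array([*x,1]);return o+d*(z-o[2])/d[2]
Ws=cloud("side",np.load("pics/side0.npy"))
for n,w in(("top",W),("side",Ws)):
    h=sub(w,(.56,-.196),.07,.098,.115)
    print(n,len(h),h.mean(0), cv2.minAreaRect((h[:,:2]*1000).astype(np.float32)))
    s=sub(w,(.56,-.196),.09,.01,.07)
    # sphere-like: fit circles by z-slices
    for a in np.arange(.01,.07,.01):
        q=s[(s[:,2]>=a)&(s[:,2]<a+.01)]
        if len(q)>15:
            f=least_squares(lambda p:np.hypot(q[:,0]-p[0],q[:,1]-p[1])-p[2],[.56,-.196,.06],loss='soft_l1',f_scale=.002); print(a,len(q),f.x.round(4))
    b=sub(w,(.59,.245),.06,.123,.137)
    r=cv2.minAreaRect((b[:,:2]*1000).astype(np.float32));print('block',len(b),b.mean(0),r)
    sw=sub(w,(.615,.111),.018,.046,.056);print('sw',len(sw),sw.mean(0))
    ft=sub(w,(.59,.18),.14,.018,.03); print('foot',len(ft),cv2.minAreaRect((ft[:,:2]*1000).astype(np.float32)))
print(ray("top",124.7,183.7,.129), ray("top",188,178,.05))
print('tin',sub(W,(.817,-.039),.05,.17,.19).mean(0))
p=cv2.imread("pics/side0.png");cv2.imwrite("pics/c3.png",cv2.resize(p[250:360,190:270],None,fx=5,fy=5,interpolation=2))
cv2.imwrite("pics/c4.png",cv2.resize(p[120:270,190:300],None,fx=4,fy=4,interpolation=2))
```

```text
top 146 [ 0.5812552  -0.20797138  0.10756538] ((581.5706176757812, -208.25286865234375), (13.663138389587402, 58.36308288574219), 48.50135040283203)
0.01 92 [ 0.5828 -0.2088  0.0609]
0.02 96 [ 0.5824 -0.2086  0.0584]
0.03 92 [ 0.5822 -0.2086  0.0562]
0.04 218 [ 0.5824 -0.2087  0.0529]
0.05 232 [ 0.5822 -0.2088  0.0477]
0.060000000000000005 457 [ 0.5821 -0.2088  0.0391]
block 579 [0.58481743 0.24262542 0.1301918 ] ((585.3472290039062, 243.52777099609375), (57.03372573852539, 57.58079528808594), 16.167133331298828)
sw 89 [0.61870187 0.11425985 0.05014945]
foot 2530 ((598.3749389648438, 186.0599365234375), (111.22001647949219, 228.3996124267578), 16.7661190032959)
side 90 [ 0.58154158 -0.20509017  0.10516993] ((582.4371337890625, -208.2817840576172), (16.48948097229004, 60.59180450439453), 48.4739875793457)
0.01 115 [ 0.5826 -0.2092  0.0602]
0.02 118 [ 0.5825 -0.2095  0.0584]
0.03 118 [ 0.5825 -0.2101  0.0564]
0.04 151 [ 0.5828 -0.2094  0.0526]
0.05 148 [ 0.5827 -0.2083  0.0464]
0.060000000000000005 228 [ 0.5819 -0.2081  0.037 ]
block 632 [0.58489226 0.24600535 0.1291793 ] ((585.5306396484375, 243.9959716796875), (55.90703582763672, 58.05516815185547), 15.439943313598633)
sw 81 [0.6185508  0.1157077  0.04942661]
foot 2633 ((598.3078002929688, 186.2577667236328), (109.60609436035156, 232.49864196777344), 16.655847549438477)
[0.58392341 0.24272748 0.129     ] [0.61550442 0.111513   0.05      ]
tin [ 0.81303573 -0.03610569  0.18000052]
```

View pics/c3.png

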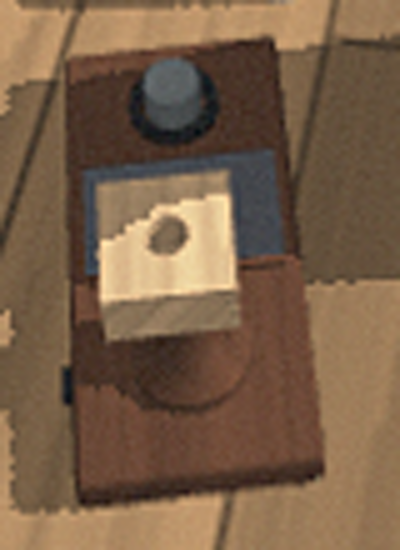

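View pics/c4.png

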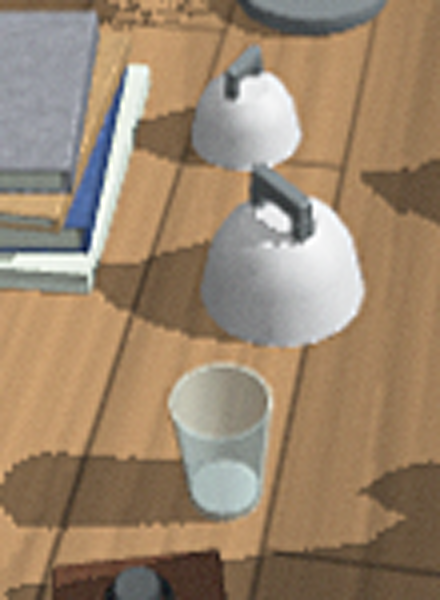

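The crop shows the large white head (handle in the middle) is clearly bigger than the small one beside it, and its measured rim radius is about 64 mm, matching the lamp. Its axis is at (0.582,-0.209), with the handle thickness along 48.5°. The block's hole shows at top pixel (124.7,183.7), so about (0.584,0.243). Now I'll move over to the lamp.

```bash
python3 -m crank '[[[0.6,-0.7,0,0,0,-0.66,50],[0.6,-0.7,0,0,0,-0.66,50],[0.6,-0.7,0,0,0,-0.66,50],[0.6,-0.7,0,0,0,-0.66,50],[0.6,-0.7,0,0,0,-0.66,50],[0.6,-0.7,0,0,0,-0.66,50],[0.6,-0.7,0,0,0,-0.66,50],[0.6,-0.7,0,0,0,-0.66,50]]]' 60
```

```text
clock: 1.15
position: [0.4524, 0.2657, 0.2313]
ee_rot: [0.912, 0.409, 0.0, -0.0]
ft_force: [0.8, -0.4, -0.1]
grip_width: 0.587
```

```bash
python3 -m crank '[[[0.25,-0.9,0,0,0,0,50],[0.25,-0.9,0,0,0,0,50],[0.25,-0.9,0,0,0,0,50],[0.25,-0.9,0,0,0,0,50],[0.25,-0.9,0,0,0,0,50],[0.25,-0.9,0,0,0,0,50],[0.25,-0.9,0,0,0,0,50],[0.25,-0.9,0,0,0,0,50]]]'
python3 -m crank '[[[0.16,-0.7,-0.4,0,0,0,50],[0,0,-0.4,0,0,0,50],[0,0,0,0,0,0,50]]]'
python3 - <<'E'
from h import *
o=manip.get_obs();p,d=manip.camera("wrist");cv2.imwrite("pics/w1.png",p);np.save("pics/w1.npy",d)
W=cloud("wrist",d,o);print(o['position'],o['ee_rot'])
m=(np.hypot(W[...,0]-.582,W[...,1]+.209)<.06)&(W[...,2]>.1)&(W[...,2]<.115);h=W[m]
print(len(h),h.mean(0),cv2.minAreaRect((h[:,:2]*1000).astype(np.float32)))
E
```

```text
clock: 2.15
position: [0.5718, -0.1663, 0.2313]
ee_rot: [0.912, 0.41, 0.0, -0.0]
ft_force: [0.7, 1.0, -0.2]
grip_width: 0.587
clock: 2.52
position: [0.58, -0.2065, 0.1814]
ee_rot: [0.912, 0.41, -0.002, -0.001]
ft_force: [-0.6, 0.6, 0.1]
grip_width: 0.586
[ 0.57999818 -0.20653637  0.18139896] [ 0.91213217  0.40989147 -0.00160638 -0.00114   ]
1488 [ 0.57972396 -0.20780404  0.10749799] ((580.9464721679688, -209.1554718017578), (13.556991577148438, 59.9130973815918), 48.62005615234375)
```

View pics/w1.png

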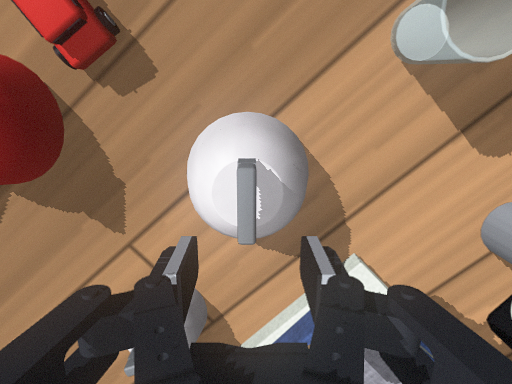

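The wrist view shows the bar running from (247,160) to (247,242), square between the fingers at (180,260) and (318,260). I'll descend.

```bash
python3 -m crank '[[[0,0,-0.4,0,0,0,50],[0,0,-0.4,0,0,0,50],[0,0,-0.4,0,0,0,50],[0,0,-0.3,0,0,0,50],[0,0,-0.2,0,0,0,50],[0,0,0,0,0,0,50],[0,0,0,0,0,0,50]]]'
```

```text
clock: 3.45
position: [0.5817, -0.207, 0.0822]
ee_rot: [0.912, 0.41, 0.001, 0.0]
ft_force: [-0.2, 0.7, -0.3]
grip_width: 0.588
```

```bash
python3 -m crank '[[[0,-0.02,-0.05,0,0,0,50],[0,0,0,0,0,0,25],[0,0,0,0,0,0,5],[0,0,0,0,0,0,5],[0,0,0,0,0,0,5],[0,0,0,0,0,0,5]]]' 60
python3 -m crank '[[[0,0,0.1,0,0,0,5],[0,0,0.2,0,0,0,5],[0,0,0.2,0,0,0,5],[0,0,0,0,0,0,5],[0,0,0,0,0,0,5]]]'
```

```text
clock: 4.2
position: [0.5811, -0.2081, 0.0783]
ee_rot: [0.912, 0.41, -0.0, -0.0]
ft_force: [0.0, -0.4, -0.8]
grip_width: 0.154
clock: 4.82
position: [0.5811, -0.2078, 0.1082]
ee_rot: [0.912, 0.41, 0.0, -0.0]
ft_force: [-0.9, 0.5, -3.5]
grip_width: 0.154
```

Lifted, with about 3 N hanging and the width at 13 mm. I'll raise it and carry it across.

```bash
python3 -m crank '[[[0,0,0.3,0,0,0,5],[0,0,0.5,0,0,0,5],[0,0,0.5,0,0,0,5],[0,0.1,0.5,0,0,0,5],[0,0.3,0.4,0,0,0,5],[0,0.5,0,0,0,0,5],[0,0.6,0,0,0,0,5],[0,0.6,0,0,0,0,5]]]'
python3 -m crank '[[[0,0.6,0,0,0,0,5],[0,0.6,0,0,0,0,5],[0,0.6,0,0,0,0,5],[0,0.6,0,0,0,0,5],[0,0.6,0,0,0,0,5],[0,0.6,0,0,0,0,5],[0,0.5,0,0,0,0,5],[0,0.4,0,0,0,0,5]]]'
python3 -m crank '[[[0,0.4,0,0,0,0,5],[0,0.3,0,0,0,0,5],[0,0.2,0,0,0,0,5],[0,0,0,0,0,0,5],[0,0,0,0,0,0,5],[0,0,0,0,0,0,5]]]'
python3 - <<'E'
from h import *
print(manip.get_obs())
for n in("side","top"):
    o=manip.get_obs();p,d=manip.camera(n);cv2.imwrite(f"pics/{n}2.png",p);np.save(f"pics/{n}2.npy",d)
    W=cloud(n,d,o)
    for a in np.arange(.15,.22,.01):
        m=(np.hypot(W[...,0]-o['position'][0],W[...,1]-o['position'][1])<.08)&(W[...,2]>=a)&(W[...,2]<a+.01)
        q=W[m]
        if len(q)>15:
            f=cv2.fitEllipse  # placeholder unused
            from scipy.optimize import least_squares
            r=least_squares(lambda p:np.hypot(q[:,0]-p[0],q[:,1]-p[1])-p[2],[*o['position'][:2],.06],loss='soft_l1',f_scale=.002);print(n,round(a,2),len(q),r.x.round(4))
p=cv2.imread("pics/side2.png");cv2.imwrite("pics/c5.png",cv2.resize(p[130:360,130:330],None,fx=2.6,fy=2.6))
E
```

```text
clock: 5.82
position: [0.5811, -0.0812, 0.2414]
ee_rot: [0.912, 0.41, 0.0, 0.0]
ft_force: [0.8, 0.1, -2.8]
grip_width: 0.151
clock: 6.82
position: [0.5811, 0.1893, 0.2411]
ee_rot: [0.912, 0.41, 0.0, 0.0]
ft_force: [0.1, -0.0, -1.4]
grip_width: 0.15
clock: 7.58
position: [0.5814, 0.241, 0.2405]
ee_rot: [0.912, 0.41, 0.0, 0.0]
ft_force: [0.4, -0.4, -2.6]
grip_width: 0.154
{'clock': 7.575, 'joint_pos': array([-0.80535049,  0.35086886,  0.44330519,  1.45786411, -0.15089386,
        1.36648925,  0.48875288]), 'joint_velocities': array([-0.00182373,  0.00177809, -0.00375941,  0.00047642, -0.0022509 ,
        0.00080423, -0.00055494]), 'tau': array([-1.71731785e-01, -6.01004434e+01,  6.84366792e+00, -4.00776172e+01,
        2.01269350e-02, -1.05027361e-04,  3.97905271e-03]), 'position': array([0.58142655, 0.24097628, 0.2404963 ]), 'ee_rot': array([9.12300593e-01, 4.09521188e-01, 9.57270054e-05, 1.21237125e-04]), 'ft_force': array([ 0.44264337, -0.40740309, -2.63264506]), 'torque': array([-0.01658262,  0.00310012, -0.04318732]), 'grip_width': 0.1536483621114517}
side 0.16 186 [0.583  0.2397 0.0623]
side 0.17 238 [0.5831 0.2396 0.0609]
side 0.18 265 [0.5831 0.2397 0.0585]
side 0.19 233 [0.5831 0.2399 0.0563]
side 0.2 335 [0.583  0.2402 0.0533]
side 0.21 377 [0.5832 0.2399 0.0486]
side 0.22 544 [0.5829 0.2408 0.0405]
top 0.16 95 [0.583  0.2418 0.0636]
top 0.17 171 [0.5827 0.2411 0.0615]
top 0.18 163 [0.5828 0.2402 0.0591]
top 0.19 166 [0.5832 0.2399 0.0572]
top 0.2 267 [0.5831 0.2397 0.0543]
top 0.21 331 [0.5831 0.2399 0.0497]
top 0.22 505 [0.5827 0.2395 0.0421]
```

View pics/c5.png

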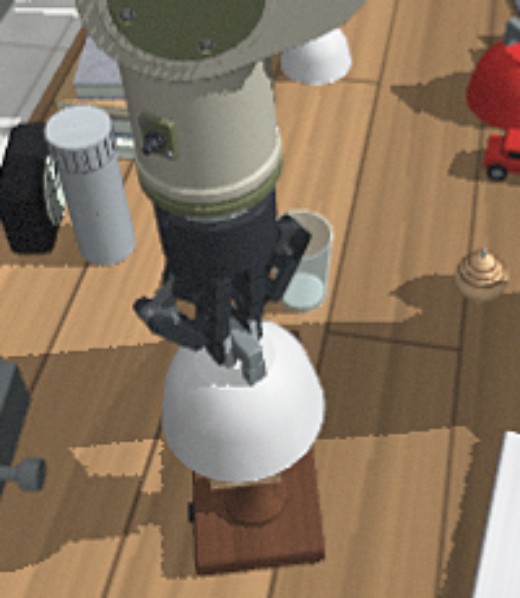

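The head hangs upright and centred. From the images it needs about (+2,+3.5) mm to be over the hole. I'll descend to just above the block.

```bash
python3 -m crank '[[[0.03,0.06,-0.15,0,0,0,5],[0,0,-0.2,0,0,0,5],[0,0,-0.15,0,0,0,5],[0,0,-0.05,0,0,0,5],[0,0,0,0,0,0,5],[0,0,0,0,0,0,5]]]'
python3 -m crank '[[[0,0,-0.03,0,0,0,5],[0,0,-0.03,0,0,0,5],[0,0,0,0,0,0,5]]]'
python3 -m crank '[[[0,0,-0.03,0,0,0,5],[0,0,-0.03,0,0,0,5],[0,0,0,0,0,0,5]]]'
```

```text
clock: 8.43
position: [0.5832, 0.2457, 0.2078]
ee_rot: [0.912, 0.41, 0.0, -0.0]
ft_force: [0.7, 0.3, -2.8]
grip_width: 0.149
clock: 8.8
position: [0.5829, 0.2456, 0.2036]
ee_rot: [0.912, 0.41, -0.0, -0.0]
ft_force: [0.3, -0.2, -2.5]
grip_width: 0.155
clock: 9.18
position: [0.5828, 0.2456, 0.1999]
ee_rot: [0.912, 0.41, -0.0, -0.0]
ft_force: [0.2, -0.1, -3.0]
grip_width: 0.156
```

```bash
python3 -m crank '[[[0,0,-0.03,0,0,0,5],[0,0,-0.02,0,0,0,5],[0,0,0,0,0,0,5]]]'
python3 -m crank '[[[0,0,-0.03,0,0,0,5],[0,0,0,0,0,0,5],[0,0,0,0,0,0,5]]]'
```

```text
clock: 9.55
position: [0.5829, 0.2456, 0.197]
ee_rot: [0.912, 0.41, -0.0, -0.0]
ft_force: [-1.0, 0.1, -1.3]
grip_width: 0.146
clock: 9.93
position: [0.583, 0.2456, 0.1953]
ee_rot: [0.912, 0.41, 0.0, -0.0]
ft_force: [-0.1, 0.0, -2.2]
grip_width: 0.158
```

```bash
python3 -m crank '[[[0,0,-0.03,0,0,0,5],[0,0,-0.03,0,0,0,5],[0,0,0,0,0,0,5]]]'
```

```text
clock: 10.3
position: [0.5829, 0.2456, 0.1915]
ee_rot: [0.912, 0.41, -0.0, 0.0]
ft_force: [0.1, -0.7, -3.0]
grip_width: 0.155
```

```bash
python3 -m crank '[[[0,0,-0.03,0,0,0,5],[0,0,-0.03,0,0,0,5],[0,0,0,0,0,0,5]]]'
```

```text
clock: 10.68
position: [0.5829, 0.2456, 0.1879]
ee_rot: [0.912, 0.41, -0.0, 0.0]
ft_force: [0.1, -0.7, -2.3]
grip_width: 0.156
```

With no contact force the tip is at about 0.118, roughly 12 mm below the block top, so the spigot is already in the hole. I'll keep lowering gently.

```bash
python3 -m crank '[[[0,0,-0.04,0,0,0,5],[0,0,-0.04,0,0,0,5],[0,0,-0.02,0,0,0,5],[0,0,0,0,0,0,5]]]'
```

```text
clock: 11.18
position: [0.5829, 0.2456, 0.182]
ee_rot: [0.912, 0.41, -0.0, -0.0]
ft_force: [-0.5, 0.1, -1.9]
grip_width: 0.15
```

```bash
python3 -m crank '[[[0,0,-0.03,0,0,0,5],[0,0,-0.02,0,0,0,5],[0,0,0,0,0,0,5]]]'
```

```text
clock: 11.55
position: [0.5829, 0.2456, 0.179]
ee_rot: [0.912, 0.41, -0.0, -0.0]
ft_force: [0.2, 1.0, -1.9]
grip_width: 0.152
```

```bash
python3 -m crank '[[[0,0,-0.02,0,0,0,5],[0,0,0,0,0,0,5],[0,0,0,0,0,0,5]]]';python3 -m crank '[[[0,0,-0.02,0,0,0,5],[0,0,0,0,0,0,5],[0,0,0,0,0,0,5]]]'
```

```text
clock: 11.92
position: [0.5831, 0.2457, 0.1781]
ee_rot: [0.912, 0.41, 0.0, -0.0]
ft_force: [-0.3, 0.1, -0.9]
grip_width: 0.152
clock: 12.3
position: [0.5832, 0.2457, 0.178]
ee_rot: [0.912, 0.41, 0.001, -0.0]
ft_force: [-3.8, -1.2, 8.3]
grip_width: 0.157
```

The shoulder is seated: contact of about 11 N at exactly the expected height. I'll ease off, release and look.

```bash
python3 -m crank '[[[0,0,0.02,0,0,0,5],[0,0,0,0,0,0,18],[0,0,0,0,0,0,30],[0,0,0,0,0,0,45],[0,0,0,0,0,0,45],[0,0,0,0,0,0,45]]]' 20
python3 -m crank '[[[0,0,0.2,0,0,0,45],[0,0,0.3,0,0,0,45],[0,0,0.4,0,0,0,45],[0,0,0.4,0,0,0,45],[0,0,0.3,0,0,0,45],[0,0,0,0,0,0,45]]]'
python3 - <<'E'
from h import *
from scipy.optimize import least_squares
for n in("side","top"):
    o=manip.get_obs();p,d=manip.camera(n);cv2.imwrite(f"pics/{n}3.png",p);np.save(f"pics/{n}3.npy",d)
    W=cloud(n,d,o)
    for a in np.arange(.1,.17,.01):
        m=(np.hypot(W[...,0]-.584,W[...,1]-.243)<.08)&(W[...,2]>=a)&(W[...,2]<a+.01);q=W[m]
        if len(q)>15:
            r=least_squares(lambda p:np.hypot(q[:,0]-p[0],q[:,1]-p[1])-p[2],[.584,.243,.06],loss='soft_l1',f_scale=.002);print(n,round(a,2),len(q),r.x.round(4))
    m=(np.hypot(W[...,0]-.584,W[...,1]-.243)<.035)&(W[...,2]>.19)&(W[...,2]<.215);print('bar top',np.percentile(W[m][:,2],[50,90,98]) if m.sum() else 0)
p=cv2.imread("pics/side3.png");cv2.imwrite("pics/c6.png",cv2.resize(p[130:360,130:330],None,fx=2.6,fy=2.6))
E
```

```text
clock: 13.05
position: [0.583, 0.2456, 0.1779]
ee_rot: [0.912, 0.41, 0.0, -0.0]
ft_force: [0.5, 0.1, -0.9]
grip_width: 0.528
clock: 13.8
position: [0.5837, 0.2458, 0.2759]
ee_rot: [0.912, 0.41, 0.002, -0.0]
ft_force: [0.3, -0.5, -1.2]
grip_width: 0.524
side 0.1 205 [0.5846 0.2443 0.0621]
side 0.11 214 [0.5847 0.2443 0.0601]
side 0.12 221 [0.5849 0.244  0.0583]
side 0.13 218 [0.5846 0.2445 0.0558]
side 0.14 336 [0.5847 0.2446 0.0523]
side 0.15 327 [0.5849 0.2444 0.0474]
side 0.16 646 [0.5844 0.2453 0.038 ]
side 0.17 425 [0.5811 0.2455 0.025 ]
bar top [0.20612688 0.20821115 0.20882118]
top 0.1 123 [0.5845 0.2463 0.0629]
top 0.11 145 [0.5844 0.246  0.0607]
top 0.12 137 [0.5843 0.2458 0.0586]
top 0.13 132 [0.5845 0.246  0.0568]
top 0.14 249 [0.5844 0.2449 0.0531]
top 0.15 269 [0.5844 0.2443 0.048 ]
top 0.16 480 [0.5844 0.2442 0.04  ]
top 0.17 410 [0.5882 0.2454 0.0264]
bar top [0.20728064 0.20969806 0.21069488]
```

View pics/c6.png

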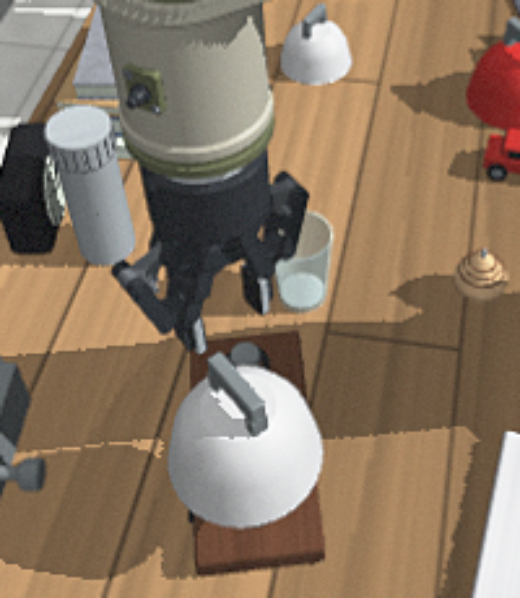

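The head is home: bar top at 0.208, circle centres consistent at every height, so upright, and the gripper is clear. Now I'll shut the fingers, turn so the wrist camera faces away from the lamp, and go over the switch.

```bash
python3 -m crank '[[[0.07,-0.27,0,0,0,1,45],[0.07,-0.27,0,0,0,1,0],[0.07,-0.27,0,0,0,1,0],[0.07,-0.27,0,0,0,1,0],[0.07,-0.27,0,0,0,1,0],[0.07,-0.27,0,0,0,1,0],[0.07,-0.27,0,0,0,1,0],[0.07,-0.27,0,0,0,1,0]]]'
python3 -m crank '[[[0,0,0,0,0,1,0],[0,0,0,0,0,1,0],[0,0,0,0,0,1,0],[0,0,0,0,0,1,0],[0,0,0,0,0,1,0],[0,0,0,0,0,1,0],[0,0,0,0,0,1,0],[0,0,0,0,0,1,0]]]'
python3 -m crank '[[[0,0,0,0,0,1,0],[0,0,0,0,0,1,0],[0,0,0,0,0,0,0],[0,0,0,0,0,0,0]]]'
python3 - <<'E'
from h import *
o=manip.get_obs();print(o['joint_pos'].round(3));p,d=manip.camera("wrist");cv2.imwrite("pics/w4.png",p)
W=cloud("wrist",d,o)
m=(np.hypot(W[...,0]-.617,W[...,1]-.1155)<.025)&(W[...,2]>.045)&(W[...,2]<.056);q=W[m];print(len(q),q.mean(0) if len(q) else 0, (q.max(0)+q.min(0))/2)
E
```

```text
clock: 14.9
position: [0.6162, 0.1155, 0.2726]
ee_rot: [0.716, 0.698, -0.001, -0.001]
ft_force: [0.5, 0.1, -0.5]
grip_width: -0.0
clock: 15.9
position: [0.6161, 0.116, 0.2726]
ee_rot: [0.434, 0.901, -0.001, -0.001]
ft_force: [-0.5, -1.4, 0.1]
grip_width: -0.0
clock: 16.4
position: [0.6163, 0.116, 0.2733]
ee_rot: [0.356, 0.935, -0.0, -0.0]
ft_force: [-0.1, 0.6, 0.2]
grip_width: 0.002
[-0.478  0.321  0.285  1.404 -0.09   1.43   2.22 ]
454 [0.61850237 0.11389467 0.04961881] [0.618796   0.11439341 0.04866039]
```

View pics/w4.png

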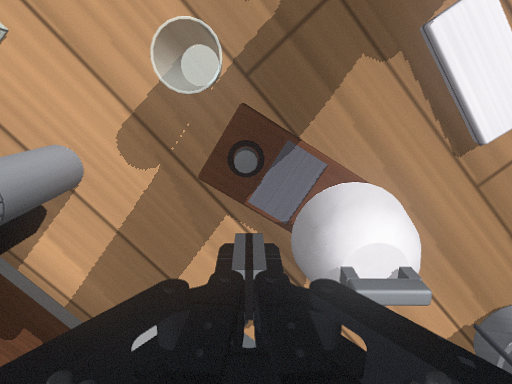

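```bash
python3 -m crank '[[[0.03,-0.02,-0.3,0,0,0,0],[0,0,-0.4,0,0,0,0],[0,0,-0.4,0,0,0,0],[0,0,-0.4,0,0,0,0],[0,0,-0.4,0,0,0,0],[0,0,-0.3,0,0,0,0],[0,0,-0.3,0,0,0,0],[0,0,0,0,0,0,0]]]'
python3 -m crank '[[[0,0,-0.3,0,0,0,0],[0,0,-0.3,0,0,0,0],[0,0,-0.2,0,0,0,0],[0,0,-0.1,0,0,0,0],[0,0,0,0,0,0,0],[0,0,0,0,0,0,0]]]'
python3 - <<'E'
from h import *
p,d=manip.camera("side");cv2.imwrite("pics/c7.png",cv2.resize(p[130:360,130:330],None,fx=2.6,fy=2.6))
E
```

```text
clock: 17.45
position: [0.6175, 0.1147, 0.1223]
ee_rot: [0.355, 0.935, -0.001, -0.001]
ft_force: [-0.2, 0.3, 0.2]
grip_width: -0.001
clock: 18.2
position: [0.6188, 0.1149, 0.0705]
ee_rot: [0.355, 0.935, 0.0, 0.0]
ft_force: [0.1, -0.6, 0.1]
grip_width: 0.0
```

View pics/c7.png

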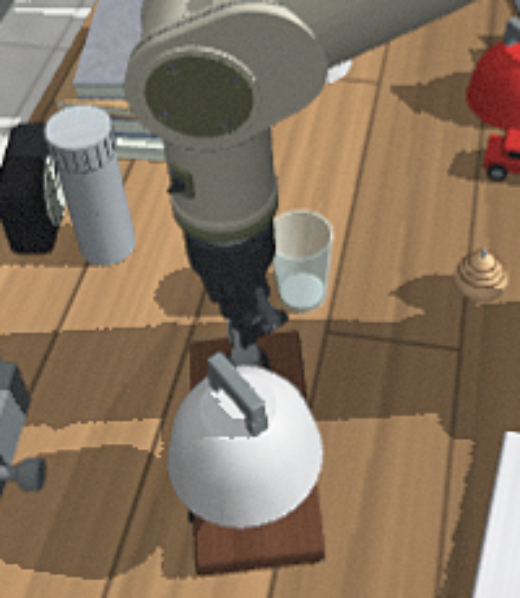

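The fingertips stand over the button, clear of the shade. I'll press slowly.

```bash
python3 -m crank '[[[0,0,-0.08,0,0,0,0],[0,0,-0.08,0,0,0,0],[0,0,-0.08,0,0,0,0],[0,0,-0.05,0,0,0,0],[0,0,-0.05,0,0,0,0],[0,0,-0.05,0,0,0,0],[0,0,0,0,0,0,0]]]'
python3 -m crank '[[[0,0,-0.05,0,0,0,0],[0,0,-0.05,0,0,0,0],[0,0,0,0,0,0,0]]]'
```

```text
clock: 19.12
position: [0.6183, 0.1148, 0.0464]
ee_rot: [0.355, 0.935, -0.0, -0.0]
ft_force: [-0.4, -0.2, 2.0]
grip_width: 0.002
clock: 19.5
position: [0.6186, 0.1149, 0.0406]
ee_rot: [0.355, 0.935, 0.0, 0.0]
ft_force: [0.1, -0.2, 2.3]
grip_width: -0.001
```

```bash
python3 -m crank '[[[0,0,-0.04,0,0,0,0],[0,0,-0.02,0,0,0,0],[0,0,0,0,0,0,0],[0,0,0,0,0,0,0]]]'
```

```text
clock: 20.0
position: [0.6187, 0.1149, 0.0378]
ee_rot: [0.355, 0.935, 0.0, 0.0]
ft_force: [-1.8, -0.3, 9.5]
grip_width: -0.005
```

```bash
python3 -m crank '[[[0,0,-0.01,0,0,0,0],[0,0,0,0,0,0,0],[0,0,0,0,0,0,0]]]'
python3 -m crank '[[[0,0,0.04,0,0,0,0],[0,0,0.06,0,0,0,0],[0,0,0.06,0,0,0,0],[0,0,0.06,0,0,0,0],[0,0,0.06,0,0,0,0],[0,0,0.08,0,0,0,0],[0,0,0.1,0,0,0,0],[0,0,0.2,0,0,0,0]]]'
python3 -m crank '[[[0,0,0.3,0,0,0,0],[0,0,0.5,0,0,0,0],[0,0,0.5,0,0,0,0],[0,0,0.5,0,0,0,0],[0,0,0.5,0,0,0,0],[0,0,0.5,0,0,0,0],[0,0,0.4,0,0,0,0],[0,0,0,0,0,0,0]]]'
python3 - <<'E'
from h import *
o=manip.get_obs();print(o['position'])
p,d=manip.camera("wrist");cv2.imwrite("pics/w8.png",p)
def rep(n,W):
    m=(np.hypot(W[...,0]-.6187,W[...,1]-.1145)<.010);print(n,'button z',m.sum(),np.nanmedian(W[m][:,2]))
rep("wrist",cloud("wrist",d,o))
for n in("top","side"):
    p,d=manip.camera(n);cv2.imwrite(f"pics/{n}8.png",p);W=cloud(n,d);rep(n,W)
    np.save(f"pics/{n}8.npy",d)
    m=(np.hypot(W[...,0]-.584,W[...,1]-.244)<.035)&(W[...,2]>.19)&(W[...,2]<.215);print(n,'bar',np.percentile(W[m][:,2],[50,90,98]) if m.sum() else 0)
E
```

```text
clock: 20.38
position: [0.6187, 0.1149, 0.0377]
ee_rot: [0.355, 0.935, 0.0, 0.0]
ft_force: [-5.3, -1.3, 15.2]
grip_width: 0.001
clock: 21.38
position: [0.6181, 0.1148, 0.0762]
ee_rot: [0.355, 0.935, -0.0, -0.0]
ft_force: [-0.1, 0.4, 0.3]
grip_width: -0.0
clock: 22.38
position: [0.6192, 0.1149, 0.2712]
ee_rot: [0.355, 0.935, 0.001, 0.002]
ft_force: [0.5, -0.7, 0.6]
grip_width: -0.003
[0.61923504 0.11486999 0.27117048]
wrist button z 2899 0.3173163685391258
top button z 457 0.6581761989864634
top bar 0
side button z 115 0.6555894417376192
side bar [0.20611902 0.20814814 0.209167  ]
```

View pics/w8.png

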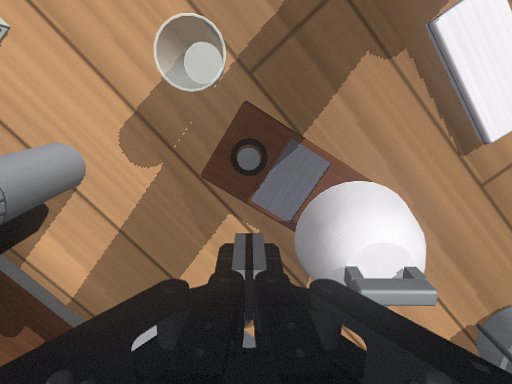

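View pics/side8.png

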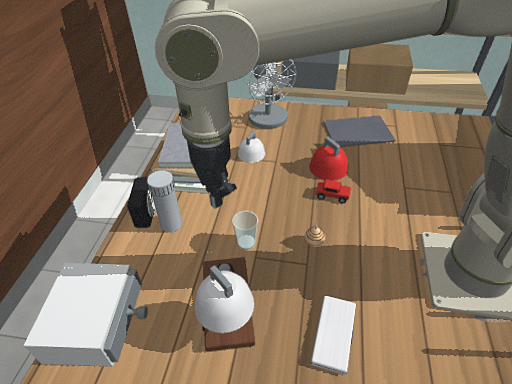

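The wrist view shows the button at (248,158), now lying lower in its collar. I'll measure it, with the arm backed off so the top camera sees it.

```bash
python3 -m crank '[[[-0.5,-0.3,0.3,0,0,0,0],[-0.6,-0.4,0.3,0,0,0,0],[-0.6,-0.4,0,0,0,0,0],[-0.6,-0.4,0,0,0,0,0],[-0.5,-0.3,0,0,0,0,0],[0,0,0,0,0,0,0],[0,0,0,0,0,0,0],[0,0,0,0,0,0,0]]]'
python3 - <<'E'
from h import *
from scipy.optimize import least_squares
for n in("wrist","top","side"):
    o=manip.get_obs();p,d=manip.camera(n);cv2.imwrite(f"pics/{n}9.png",p);W=cloud(n,d,o)
    m=(np.hypot(W[...,0]-.6187,W[...,1]-.1145)<.010)&(W[...,2]<.08);print(n,'button',m.sum(),np.nanmedian(W[m][:,2]) if m.sum() else 0)
    m=(np.hypot(W[...,0]-.584,W[...,1]-.244)<.035)&(W[...,2]>.19)&(W[...,2]<.215);print(n,'bar',np.percentile(W[m][:,2],[50,90,98]) if m.sum() else 0)
    for a in (.11,.13,.15):
        m=(np.hypot(W[...,0]-.584,W[...,1]-.243)<.08)&(W[...,2]>=a)&(W[...,2]<a+.01);q=W[m]
        if len(q)>15:
            r=least_squares(lambda p:np.hypot(q[:,0]-p[0],q[:,1]-p[1])-p[2],[.584,.243,.06],loss='soft_l1',f_scale=.002);print(n,a,r.x.round(4))
p=cv2.imread("pics/top0.png").astype(int);q=cv2.imread("pics/top9.png");
E
```

```text
clock: 23.52
position: [0.4507, 0.0074, 0.3034]
ee_rot: [0.355, 0.935, -0.0, -0.0]
ft_force: [0.1, 0.9, 0.3]
grip_width: 0.004
wrist button 6 0.042264713539966386
wrist bar 0
wrist 0.11 [0.5838 0.2492 0.0652]
top button 0 0
top bar 0
side button 40 0.04118279730223485
side bar [0.20631346 0.20853237 0.20933477]
side 0.11 [0.5847 0.2445 0.06  ]
side 0.13 [0.5846 0.2444 0.0558]
side 0.15 [0.5847 0.2444 0.0472]
```

View pics/top9.png

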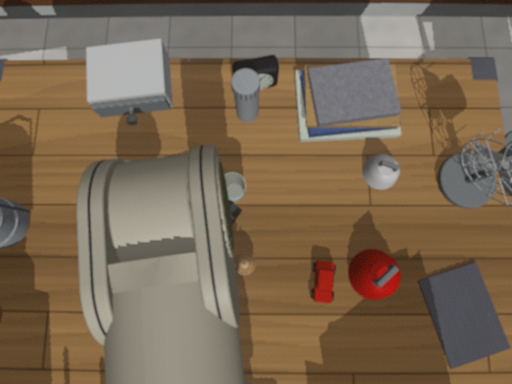

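Side and wrist depth put the button top at 41–42 mm (on is 42, off 50). The head is still home and upright, the things in view are in place, and the arm touches nothing.

```bash
python3 -c "
from workcell import manip
print(manip.hand_in())"
```

```text
the job is handed in; nothing more can be done
None
```

The lamp head is back on its stand, fully home and upright, and the switch is latched on. I handed the job in at about 23.7 s of the 64 s allowed.

- **Lamp:** I took the large white head by its handle and lowered it on the hole position measured from the pictures. The spigot went into the hole on the first descent, so the spiral sweep was not needed. The shoulder seated with about 11 N of contact. After I let go, the side camera put the bar top at 208 mm, the fully-home height, and the axis was the same at every height I measured.
- **Switch:** After letting go of the lamp I pressed the button slowly to its stop, at a TCP height of 37.7 mm and about 15 N. Once released it read 42.3 mm from the wrist camera (only 6 pixels) and 41.2 mm from the side camera. On is 42 mm and off is 50 mm.
- **Bystanders:** The tin, car, tumbler and top looked unmoved in the last top picture. The geometry tin was hidden by the arm there, but it looked unmoved in the side and wrist pictures taken just before.
- **Not confirmed:** The arm also hid the lamp and switch from the top camera in the final check. A wrist-camera fit of the lamp's axis was about 5 mm off the side camera's. It saw only a thin part of the shade, so I relied on the side camera.

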